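Open and hold the gate of a cassette carrier

TASK

The bottle of instrument cleaner has toppled in front of the wire cassette carrier, where the gate has to swing: first stand it upright on the bench, out of the gate's way, and let go of it. Then pinch the yellow transit bolt open, squeeze the blue spring catch at the gate's free end and, keeping it squeezed, swing the gate out past its click stop until it stands about square to the carrier's front. Finish while still gripping the blue catch and holding the gate wide open, so that a colleague can draw the cassettes out; leave everything else on the bench where it is.

Things in the scene. Friction and masses are not known exactly. Their poses are not given: they have to be found in the camera images.
- bottle: White round bottle, teal label, blue cap, 0.15 to 0.31 kg: body 54 mm thick up to 105 mm from the base, then a shoulder and a 30 mm cap; 150 mm tall. Origin at the centre of its base, z axis towards the cap; upright, the origin is at bench height. At first it lies on the bench in front of the gate, able to roll, its cap pointing to the robot's right or slantwise towards the robot.
- carrier: Fixed stainless wire carrier, 210 mm wide, 250 mm deep, 155 mm high, with four cassettes on edge. Origin on the bench under its centre; x points from the gate side, which faces the robot within 0.2 rad, to the back, y to its left, z up. The bench round its point x -250, y -190 mm (right of the bottle) is free for standing the bottle.
- gate (a joint): Wire gate's opening in rad: 0 shut, 1.57 square, stop 1.75. 190 mm long, 26 to 158 mm above the bench (222 mm at the catches). Hinged upright at the left end of the carrier's front; its right end swings out to the robot, then left. At the blue catch a spring hinge pulls it shut with 0.6 N, 2 N when square; a click stop at 0.5 to 1.0 rad adds up to 2.5 N. Let go, it swings back almost shut.
- transit_bolt (a joint): Travel in m of the yellow transit bolt: 0 shot (gate locked), 0.009 fully drawn; free of its staple beyond 0.006. Nothing springs it back: it stays where it is left (friction 4 N).
- spring_catch (a joint): Travel in m of the blue spring catch at the gate's free end: 0 shot (gate locked), 0.009 fully squeezed; free of its strike beyond 0.006. A spring of 4 N rising to 8 N shoots it again when let go, so it is kept squeezed while the gate is swung.
- gate_hinge (a point): Point on the gate's upright hinge axis, 155 mm above the bench, 125 mm in front of the carrier's origin and 105 mm to its left. Its axes turn with the gate: -y along the gate to its free end, -x out of the gate's front, z up; opening turns clockwise seen from above.
- bolt_squeeze (a point): Where to pinch the yellow bolt from above: 47 mm from the hinge axis, 198 mm high, axes as gate_hinge. Two upright yellow ears side by side along the gate, square to it, each 6 thick, 30 wide, tops 214 mm high, feet 165. The ear by the hinge is fixed, the other slides 9 mm to it: 27 mm over both, 18 squeezed. The point is midway between the outer faces when squeezed, 9 mm from the fixed one's.
- handle_squeeze (a point): Where to squeeze the blue spring catch, the gate's handle, from above: 159 mm from the hinge axis, 203 mm high, axes as gate_hinge (they turn with the gate). Two blue ears like the yellow ones, tops 222 mm high; the one nearer the hinge is fixed, the other slides 9 mm to it: 27 mm over both, 18 squeezed. The point is midway between the outer faces when squeezed.
- beaker: Steel beaker, 68 mm across, 85 mm high, standing to the left. Origin at the centre of its base. Leave it alone.
- bur_pot: Amber glass pot with white lid, 60 mm across, 62 mm high, standing to the left. Origin at the centre of its base. Leave it alone.
- wipes_tub: White tub with a blue lid, 87 mm across, 148 mm high, standing to the left. Origin at the centre of its base. Leave it alone.
- cassette: Instrument cassette lying flat on the grey mat on the right, 190 x 120 x 30 mm. Origin at the centre of its underside. Leave it alone.
- scaler: Hand scaler with green handle lying on the grey mat, 180 mm long, 9 mm thick. Origin under its middle. Leave it alone.
Things that resemble listed ones, but are neither listed nor needed, are in the scene too. What is shaped like the bottle but purple is not meant.

How it is judged:
On the way, in this order (a step that is already met when the one before it is completed fails the run):
1. The bottle stands upright on the bench, let go, with the gate still shut (angle between bottle's own z axis and vertical below 0.12 rad and height (world z) of bottle below 0.01 m and linear speed of bottle below 0.03 m/s and contact force between the fingers and bottle below 0.1 N and value of joint gate below 0.2 rad), for 0.2 s.
2. The yellow transit bolt is drawn (value of joint transit_bolt above 0.0065 m), for 0.1 s.
3. The blue spring catch is squeezed with the gate still shut (value of joint spring_catch above 0.006 m and value of joint gate below 0.3 rad), for 0.05 s.
4. The gate is swung past its click stop, by the squeezed catch (value of joint gate above 1 rad and value of joint spring_catch above 0.004 m), for 0.05 s.
At the end, for the whole second after the job is handed in: Gate still and open by at least 1.22 rad, gripped by its blue catch (squeezed over 4 mm, over 2 N); yellow bolt still drawn over 6 mm; bottle upright on the bench (within 0.12 rad, base within 10 mm of it), at rest, not touching the gate (value of joint gate above 1.22 rad and velocity of joint gate between -0.1 and 0.1 rad/s and value of joint spring_catch above 0.004 m and contact force between the fingers and gate above 2 N and value of joint transit_bolt above 0.006 m and contact force between gate and bottle below 0.1 N and angle between bottle's own z axis and vertical below 0.12 rad and height (world z) of bottle below 0.01 m and linear speed of bottle below 0.03 m/s); the arm keeps its last pose, push and grip.
It fails at once if Something else on the bench is pushed more than 40 mm from its place (distance of any of beaker, bur_pot, wipes_tub, cassette, scaler from where it was at the start of the episode above 0.04 m).
It also fails if it takes over 72 s, if anything falls off the work surface, if the arm or the gripper's body presses on something with over 40 N, if the wrist force passes 120 N, or if a joint passes its speed limit or range.

ROBOT

A 7-joint arm with a two-finger parallel gripper is mounted at the origin on the work surface. World frame = base frame: x ahead of the robot, y to its left, z up, the work surface at z = 0. Lengths are in m, angles in rad, forces in N, time in s.
With the tool pointing down it reaches from about 0.425 to 0.825 m from the base axis. Payload 3.6 kg.
Tool frame: the origin (TCP) lies midway between the tips of the shut fingers; the grasp point (between the pads) lies 19 mm behind it; z points along the fingers, y is the direction in which the jaws open and shut (so a half turn about z gives the same grasp; the last joint's range is limited). The gripper opens to 93 mm and grips with 3 to 60 N. Pads are 15 mm wide; open, the fingers measure 128 mm over their backs; the gripper's body (75 mm by 188 mm) begins 65 mm behind the grasp point.
Start: joints at [1.165, 0.615, -0.013, 1.423, 0.008, 1.103, -0.04], TCP at [0.241, -0.604, 0.219] pointing down, gripper open.
Joint ranges: [-3.12, 3.12], [-0.3, 2.06], [-1.34, 1.32], [0.26, 2.42], [-1.36, 4.5], [0.01, 1.98], [-2.84, 2.84]. Speed limits (rad/s): [2.79, 2.79, 3.14, 3.14, 3.14, 3.14, 3.14].

INTERFACE

Orientations are given as a unit quaternion [w, x, y, z].
In Python, from station import state, read_camera, camera_info, sign_off gives the robot as it stands.
- The arm moves only by the tool play_rows, never from a script. Its argument "commands" is one flat list of numbers, 4 for each row, row after row: the shift along the tool's x, y, z in cm, then the turn about the tool's z in degrees. In form: [dx, dy, dz, turn, dx, dy, dz, turn, ...]. A call has 1 to 5 rows; each row shifts and turns the pose as measured when the row begins, along the tool's axes as they then stand; what a row does not reach is not made up. A row lasts 1/12 s, in which the tool goes at most 41.7 mm and 7.16 degrees, less where a joint would pass 70% of its speed; a pose out of reach is approached as far as the arm can. A call is refused whole if a number of a shift passes 4.17 or a number of a turn 7.16, either way. A call with a gripper value outside its range is refused whole. "hand" is the closure, from 0 (fully open) to 1 (shut), set as the call begins (left out, the last holds). The fingers move at their own pace and stop on an object; "squeeze" is the grip in N (left out, the last holds). Time passes only in rows, so rows that do not move let the fingers close. It gives the time, the measured TCP pose, the force and the opening at its end, in the units of the state.
- state(): the state, without advancing time (a new reading comes with each control period).
- read_camera(name): name is "scene" or "top" or "wrist"; returns the picture (384x512x3 uint8, red, green, blue); there is no depth.
- camera_info(name): a dict with "intrinsics" (3x3 intrinsics, pixels), "dist_coeffs" ([k1, k2, p1, p2, k3] as OpenCV has them; the pictures are not rectified), "eye" and "attitude" of the camera in the world; the wrist camera has in their place "tool_from_camera" (4x4, takes a point from camera to tool coordinates, whose origin is the TCP and whose axes are the flange's). Camera axes: x right, y down, z forward; pixel columns grow to the right and rows downward; lengths in m; the calibration is good to about 2 mm. A picture is of the moment at which its call begins: read the wrist's pose just before it. camera_info takes no time and is no camera call.
- sign_off(): hands the job in, once; it reports no verdict.
The state is a dict: "t": time; "joint_positions": joint angles; "qvel": joint speeds; "effort": joint torques, N m; "ee_pos": TCP position; "tcp_rot": TCP orientation; "contact_force": force on the tool from outside, world axes, zero at the start; "ft_torque": the same for the moment, N m; "opening": finger opening in m.
Only numpy, scipy, OpenCV 4.12 (cv2) and the standard library are available. Lean on these libraries where they do the work, as an engineer would, in place of code of your own. Each camera call takes 0.05 s, during which the arm holds its last target.

## Working session

There is one attempt and no reset: what is moved stays moved. The work goes in short steps, Python scripts to look and compute and a tool call to move; the robot and the scene stay as the last step left them, time stands still between calls to the robot, and variables do not carry over. Pictures are saved under pics/ and viewed, and the job is handed in when it is done.

Besides the shell and the picture viewer there is one more tool, called after "Request:" as name(argument=value, ...) on one line, values as JSON. play_rows: Moves the arm, as the interface text tells. Its arguments: {"type":"object","properties":{"commands":{"type":"array"},"hand":{"type":"number"},"squeeze":{"type":"number"}},"required":["commands"]}

```bash
ls; mkdir -p pics; python3 - <<'E'
from station import *
import cv2,numpy as np
s=state(); print({k:np.round(v,4).tolist() for k,v in s.items()})
for n in ["scene","top","wrist"]:
    print(n,{k:np.round(v,4).tolist() for k,v in camera_info(n).items()})
    if n!="wrist": cv2.imwrite(f"pics/{n}0.png",cv2.cvtColor(read_camera(n),cv2.COLOR_RGB2BGR))
E
```

```text
pics
{'t': 0.0, 'joint_positions': [1.1645, 0.6159, -0.0126, 1.4249, 0.0081, 1.1034, -0.0404], 'qvel': [0.001, 0.0007, 0.0001, 0.0016, -0.0005, -0.0002, -0.0003], 'effort': [0.0001, -45.8936, 0.2088, -16.5745, -0.0612, 0.0206, 0.0002], 'ee_pos': [0.2407, -0.603, 0.2175], 'tcp_rot': [-0.0012, 0.982, 0.1888, -0.0003], 'contact_force': [-0.1481, 0.7482, 0.0191], 'ft_torque': [-0.0088, 0.0159, 0.0278], 'opening': 0.0932}
scene {'intrinsics': [[394.7273, 0.0, 252.3927], [0.0, 394.7273, 195.6227], [0.0, 0.0, 1.0]], 'dist_coeffs': [-0.1004, 0.0, 0.0, 0.0, 0.0], 'eye': [1.1783, -0.7011, 1.0425], 'attitude': [-0.3667, 0.8616, 0.3235, -0.1359]}
top {'intrinsics': [[436.6139, 0.0, 256.9731], [0.0, 436.6139, 193.8914], [0.0, 0.0, 1.0]], 'dist_coeffs': [-0.1442, 0.0, 0.0, 0.0, 0.0], 'eye': [0.4941, -0.016, 1.5306], 'attitude': [-0.0245, 0.7166, -0.6968, 0.0157]}
wrist {'intrinsics': [[297.8725, 0.0, 255.7046], [0.0, 297.8725, 188.4375], [0.0, 0.0, 1.0]], 'dist_coeffs': [-0.002, 0.0, 0.0, 0.0, 0.0], 'tool_from_camera': [[0.0017, -0.9643, -0.2649, 0.0734], [1.0, 0.0015, 0.0008, -0.0004], [-0.0003, -0.2649, 0.9643, -0.1652], [0.0, 0.0, 0.0, 1.0]]}
```

View pics/scene0.png

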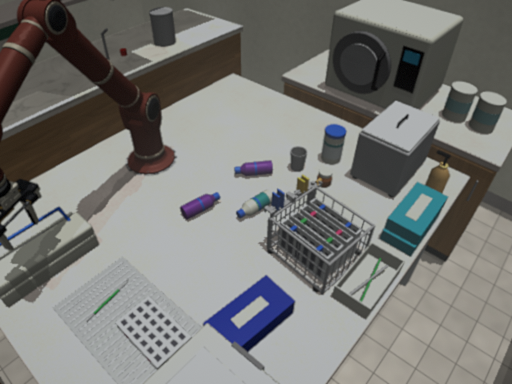

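View pics/top0.png

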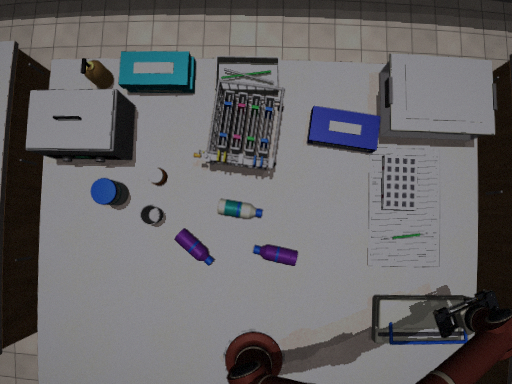

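Top view: the bottle (white with teal label) is at about (240,208), its blue cap at (260,213). The carrier is at (243,128). Lookalikes are the purple bottles at (195,247) and (275,255). The blue-lidded tub is at (108,192). The choice is the white/teal one at (240,208). Next I'll check it in a crop and measure.

```bash
cat > h.py <<'E'
from station import *
import cv2,numpy as np
from scipy.spatial.transform import Rotation as R
def rot(q): return R.from_quat([q[1],q[2],q[3],q[0]]).as_matrix()
def cam(n,s=None):
    c=camera_info(n);K=np.array(c['intrinsics']);d=np.array(c['dist_coeffs'])
    if n=='wrist':
        s=s or state();T=np.eye(4);T[:3,:3]=rot(s['tcp_rot']);T[:3,3]=s['ee_pos'];T=T@np.array(c['tool_from_camera'])
        return K,d,T[:3,:3],T[:3,3]
    return K,d,rot(c['attitude']),np.array(c['eye'])
def ray(c,px):
    K,d,Rm,e=c
    p=cv2.undistortPoints(np.array(px,float).reshape(-1,1,2),K,d).reshape(-1,2)
    return e,(Rm@np.c_[p,np.ones(len(p))].T).T
def atz(c,px,z):
    e,r=ray(c,px); return e+r*((z-e[2])/r[:,2])[:,None]
def proj(c,P):
    K,d,Rm,e=c; P=np.atleast_2d(P)
    return cv2.projectPoints(P,cv2.Rodrigues(Rm.T)[0],-Rm.T@e,K,d)[0].reshape(-1,2)
def shot(n,fn,box=None,f=1):
    s=state();c=cam(n,s);im=cv2.cvtColor(read_camera(n),cv2.COLOR_RGB2BGR);cv2.imwrite('pics/raw_'+fn,im)
    if box: im=im[box[1]:box[3],box[0]:box[2]]
    cv2.imwrite('pics/'+fn,cv2.resize(im,None,fx=f,fy=f,interpolation=cv2.INTER_CUBIC));return c
def crop(src,fn,box,f):
    im=cv2.imread(src)[box[1]:box[3],box[0]:box[2]]
    cv2.imwrite('pics/'+fn,cv2.resize(im,None,fx=f,fy=f,interpolation=cv2.INTER_CUBIC))
E
python3 - <<'E'
from h import *
crop('pics/top0.png','c1.png',(170,70,300,230),5)
im=cv2.imread('pics/c1.png');cv2.imwrite('pics/c1.png',cv2.resize(im,None,fx=.74,fy=.74))
crop('pics/scene0.png','c2.png',(220,160,390,300),4)
E
```

```text
(no output)
```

View pics/c1.png

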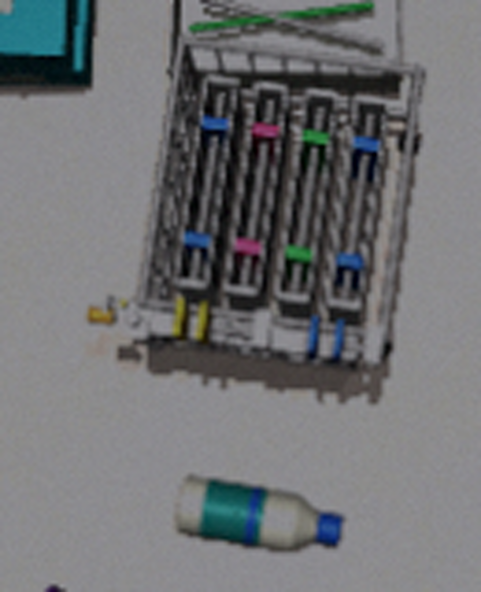

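View pics/c2.png

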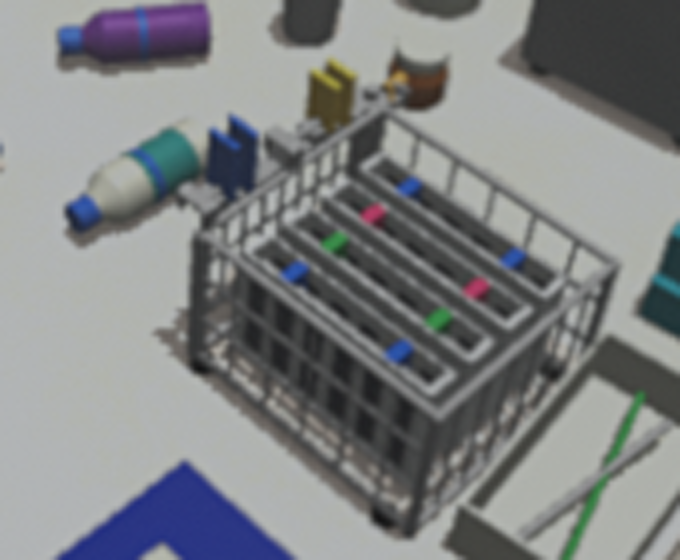

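The crop confirms it: white body, teal label, blue cap, base at left and cap to the right, slightly towards the robot. The yellow ears are at crop (180,317) and (203,320), the blue ones at (313,337) and (338,341).

```bash
python3 - <<'E'
from h import *
c=cam('top')
f=lambda x,y:[170+x/3.7,70+y/3.7]
print('bottle base,cap',atz(c,[f(183,505),f(341,529)],.027))
Y=atz(c,[f(180,317),f(203,320)],.214);B=atz(c,[f(313,337),f(338,341)],.222)
print(Y,B)
from scipy.optimize import least_squares
obs=np.r_[Y,B][:,:2];d=np.array([41,62,153,174])/1e3
def res(p): return (np.c_[p[0]+d*np.cos(p[2]),p[1]+d*np.sin(p[2])]-obs).ravel()
r=least_squares(res,[.65,.1,-1.57]);print(r.x,r.fun*1e3)
hx,hy,a=r.x; yaw=a+np.pi/2; print('yaw',yaw)
Rz=np.array([[np.cos(yaw),-np.sin(yaw)],[np.sin(yaw),np.cos(yaw)]])
o=np.array([hx,hy])-Rz@[-.125,.105];print('origin',o,'free',o+Rz@[-.25,-.19])
# check with scene
cs=cam('scene')
Q=np.array([[x,y,z] for x,y in[(-.125,-.105),(.125,-.105),(.125,.105),(-.125,.105)] for z in(0,.155)])
W=np.c_[(Rz@Q[:,:2].T).T+o,Q[:,2]]
print('scene',proj(cs,W).round(0).tolist(),'top',proj(c,W).round(0).tolist())
E
```

```text
bottle base,cap [[ 0.53231417  0.13207471  0.027     ]
 [ 0.51417    -0.01584277  0.027     ]]
[[0.68210894 0.12139147 0.214     ]
 [0.6800877  0.10232846 0.214     ]] [[ 0.66729113  0.01128141  0.222     ]
 [ 0.66455427 -0.0091915   0.222     ]]
[ 0.68803986  0.16296606 -1.70636799] [ 0.38949225  0.95079939 -0.4275601  -0.79349347  0.06974838  0.08854427
 -0.03168053 -0.2458502 ]
yaw -0.1355716617337639
origin [0.79770143 0.04203493] free [ 0.52431559 -0.11243249]
scene [[263.0, 246.0], [265.0, 215.0], [319.0, 295.0], [326.0, 265.0], [361.0, 258.0], [371.0, 227.0], [306.0, 216.0], [311.0, 185.0]] top [[272.0, 172.0], [273.0, 167.0], [283.0, 103.0], [285.0, 91.0], [225.0, 94.0], [221.0, 81.0], [213.0, 162.0], [208.0, 156.0]]
```

```bash
cat >> h.py <<'E'
def psi_of(q): 
    y=rot(q)[:,1]; return np.arctan2(y[1],y[0])
def plan(tgt,psi,n,s=None):
    """offset to a target in the present tool axes, and even rows (turn spread evenly)"""
    s=s or state();p=np.array(s['ee_pos']);a=psi_of(s['tcp_rot'])
    dp=(psi-a+np.pi)%(2*np.pi)-np.pi; tgt=np.array(tgt); rows=[]
    st=(tgt-p)/n
    for i in range(n):
        b=a+dp*i/n; y=np.array([np.cos(b),np.sin(b)]);x=np.array([-y[1],y[0]])
        rows.append([st[:2]@x*100,st[:2]@y*100,-st[2]*100,-np.degrees(dp)/n])
    r=np.round(rows,2)
    for i in range(0,n,5): print(r[i:i+5].ravel().tolist())
def brief():
    s=state();print('t %.2f'%s['t'],np.round(s['ee_pos'],4),'psi %.3f'%psi_of(s['tcp_rot']),'F',np.round(s['contact_force'],1),'op %.4f'%s['opening'],'j7 %.2f'%s['joint_positions'][6],'zax',np.round(rot(s['tcp_rot'])[:,2],3));return s
E
python3 - <<'E'
from h import *
c=cam('top')
print(atz(c,[(209,261),(178,236),(256,249),(296,257)],.027).round(3))
plan([.515,-.02,.22],-.122,18)
E
```

```text
[[ 0.344  0.162  0.027]
 [ 0.426  0.273  0.027]
 [ 0.39   0.002  0.027]
 [ 0.366 -0.136  0.027]]
[2.62, -2.44, -0.01, -3.4, 2.76, -2.28, -0.01, -3.4, 2.89, -2.12, -0.01, -3.4, 3.01, -1.94, -0.01, -3.4, 3.12, -1.76, -0.01, -3.4]
[3.22, -1.57, -0.01, -3.4, 3.3, -1.38, -0.01, -3.4, 3.38, -1.18, -0.01, -3.4, 3.44, -0.98, -0.01, -3.4, 3.5, -0.77, -0.01, -3.4]
[3.54, -0.56, -0.01, -3.4, 3.56, -0.35, -0.01, -3.4, 3.58, -0.14, -0.01, -3.4, 3.58, 0.07, -0.01, -3.4, 3.57, 0.29, -0.01, -3.4]
[3.54, 0.5, -0.01, -3.4, 3.51, 0.71, -0.01, -3.4, 3.46, 0.91, -0.01, -3.4]
```

Request:
play_rows(commands=[2.6,-2.4,0,-3.4,2.8,-2.3,0,-3.4,2.9,-2.1,0,-3.4,3.0,-1.9,0,-3.4,3.1,-1.8,0,-3.4], hand=0)

```text
t: 0.52
ee_pos: [0.3106, -0.4435, 0.2126]
tcp_rot: [-0.002, 0.944, 0.329, -0.005]
contact_force: [0.2, -0.9, 0.4]
opening: 0.093
```

Request:
play_rows(commands=[3.2,-1.6,0,-3.4,3.3,-1.4,0,-3.4,3.4,-1.2,0,-3.4,3.4,-1.0,0,-3.4,3.5,-0.8,0,-3.4])

```text
t: 0.93
ee_pos: [0.3864, -0.2718, 0.2105]
tcp_rot: [-0.004, 0.882, 0.471, -0.005]
contact_force: [0.0, 0.2, -1.0]
opening: 0.093
```

Request:
play_rows(commands=[3.5,-0.6,0,-3.4,3.6,-0.3,0,-3.4,3.6,-0.1,0,-3.4,3.6,0.1,0,-3.4,3.6,0.3,0,-3.4])

```text
t: 1.35
ee_pos: [0.462, -0.0999, 0.2092]
tcp_rot: [-0.005, 0.799, 0.602, -0.005]
contact_force: [0.5, -0.2, 0.0]
opening: 0.0928
```

```bash
python3 - <<'E'
from h import *
brief(); plan([.515,-.02,.22],-.122,4)
E
```

```text
t 1.35 [ 0.462  -0.0999  0.2092] psi -0.279 F [ 0.5 -0.2  0. ] op 0.0928 j7 -0.29 zax [-0.015  0.002 -1.   ]
[2.28, 0.72, -0.27, -2.25, 2.25, 0.81, -0.27, -2.25, 2.22, 0.9, -0.27, -2.25, 2.18, 0.99, -0.27, -2.25]
```

Request:
play_rows(commands=[2.3,0.8,-0.3,-2.3,2.2,0.8,-0.3,-2.3,2.2,0.9,-0.3,-2.3,2.2,1.0,-0.3,-2.3,0,0,0,0])

```text
t: 1.77
ee_pos: [0.5176, -0.005, 0.22]
tcp_rot: [-0.009, 0.739, 0.674, -0.003]
contact_force: [0.9, -0.2, 0.7]
opening: 0.0928
```

```bash
python3 - <<'E'
from h import *
brief(); c=shot('wrist','w1.png'); print(proj(c,[[.532,.132,.027],[.514,-.016,.027]]))
E
```

```text
t 1.77 [ 0.5176 -0.005   0.22  ] psi -0.093 F [ 0.9 -0.2  0.7] op 0.0928 j7 -0.33 zax [-0.016  0.008 -1.   ]
[[260.53792103  47.89650781]
 [256.41187988 179.00311381]]
```

View pics/w1.png

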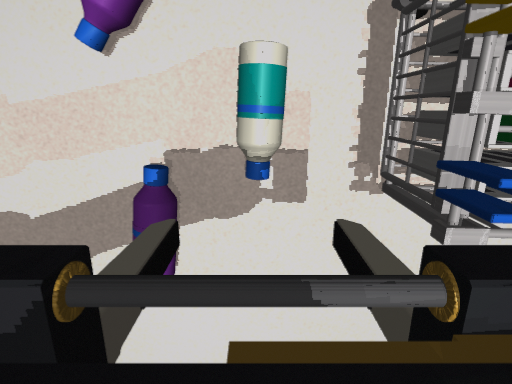

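The wrist view shows the bottle's cap tip at (257,179), cap seam about (257,160) and base about (263,43), which agrees with the top-camera fix. The yellow and blue ears are at right, and a purple bottle is at (155,200).

```bash
python3 - <<'E'
from h import *
c=cam('wrist')
P=atz(c,[(257.5,179),(257.5,160),(258,152),(262,100),(263,45)],.027);print(P.round(4))
u=P[0]-P[3];psi=np.arctan2(u[1],u[0])+np.pi/2;print('psi',psi)
print(np.linalg.norm(P[0]-P[4]))
E
```

```text
[[ 0.5134 -0.0192  0.027 ]
 [ 0.5156  0.0044  0.027 ]
 [ 0.5171  0.0141  0.027 ]
 [ 0.5272  0.0735  0.027 ]
 [ 0.5334  0.1313  0.027 ]]
psi -0.14812072092115813
0.1517558471063154
```

```bash
python3 - <<'E'
from h import *
plan([.515,-.0065,.045],-.135,5)
E
```

```text
[0.02, -0.02, 3.49, 0.45, 0.02, -0.02, 3.49, 0.45, 0.02, -0.02, 3.49, 0.45, 0.02, -0.02, 3.49, 0.45, 0.02, -0.02, 3.49, 0.45]
```

Request:
play_rows(commands=[0,0.04,3.5,0.5,0,0.04,3.5,0.5,0,0.04,3.5,0.5,0,0.04,3.5,0.5,0,0,2.5,0.5])

```text
t: 2.23
ee_pos: [0.5194, -0.0134, 0.0545]
tcp_rot: [-0.001, 0.758, 0.652, -0.001]
contact_force: [0.4, -0.0, -0.4]
opening: 0.0932
```

```bash
python3 - <<'E'
from h import *
brief();plan([.515,-.0065,.019],-.135,2)
c=shot('wrist','w2.png')
E
```

```text
t 2.23 [ 0.5194 -0.0134  0.0545] psi -0.151 F [ 0.4 -0.  -0.4] op 0.0932 j7 -0.49 zax [-0.004  0.001 -1.   ]
[0.31, -0.27, 1.78, -0.45, 0.31, -0.27, 1.78, -0.45]
```

View pics/w2.png

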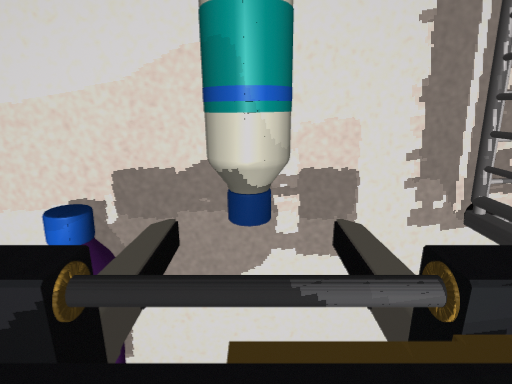

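```bash
python3 - <<'E'
from h import *
c=cam('wrist')
print(atz(c,[(250,222),(250,192),(249,100)],.027).round(4))
E
```

```text
[[ 0.5116 -0.0152  0.027 ]
 [ 0.5149  0.0057  0.027 ]
 [ 0.5233  0.0633  0.027 ]]
```

Request:
play_rows(commands=[0.3,-0.2,1.7,-0.4,0.3,-0.2,1.6,0,0,0,0,0])

```text
t: 2.53
ee_pos: [0.5095, -0.0121, 0.0153]
tcp_rot: [-0.005, 0.758, 0.652, -0.009]
contact_force: [-1.3, -0.4, 0.4]
opening: 0.0933
```

```bash
python3 - <<'E'
from h import *
brief();plan([.515,-.006,.019],-.135,2)
E
```

```text
t 2.53 [ 0.5095 -0.0121  0.0153] psi -0.150 F [-1.3 -0.4  0.4] op 0.0933 j7 -0.52 zax [-0.019 -0.004 -1.   ]
[0.34, 0.22, -0.18, -0.43, 0.34, 0.23, -0.18, -0.43]
```

Request:
play_rows(commands=[0.5,0.3,-0.3,0,0,0,0,0])

```text
t: 2.7
ee_pos: [0.5134, -0.0094, 0.0196]
tcp_rot: [-0.005, 0.759, 0.651, -0.009]
contact_force: [-1.0, -0.1, -0.4]
opening: 0.0929
```

```bash
python3 - <<'E'
from h import *
brief();plan([.513,-.006,.019],-.145,1)
E
```

```text
t 2.70 [ 0.5134 -0.0094  0.0196] psi -0.153 F [-1.  -0.1 -0.4] op 0.0929 j7 -0.52 zax [-0.02  -0.005 -1.   ]
[0.33, -0.09, 0.06, -0.44]
```

Request:
play_rows(commands=[0.4,0,0,0,0,0,0,0,0,0,0,0,0,0,0,0,0,0,0,0], hand=1, squeeze=6)

```text
t: 3.12
ee_pos: [0.5179, -0.006, 0.0249]
tcp_rot: [-0.001, 0.76, 0.65, -0.006]
contact_force: [-0.6, -0.3, 0.2]
opening: 0.0642
```

Request:
play_rows(commands=[0,0,0,0,0,0,0,0,0,0,0,0,0,0,0,0])

```text
t: 3.45
ee_pos: [0.518, -0.0062, 0.0254]
tcp_rot: [-0.001, 0.76, 0.65, -0.006]
contact_force: [-0.4, -0.0, -0.2]
opening: 0.0377
```

```bash
python3 - <<'E'
from h import *
brief();c=shot('wrist','w3.png')
E
```

```text
t 3.45 [ 0.518  -0.0062  0.0254] psi -0.155 F [-0.4 -0.  -0.2] op 0.0377 j7 -0.53 zax [-0.01  -0.006 -1.   ]
```

View pics/w3.png

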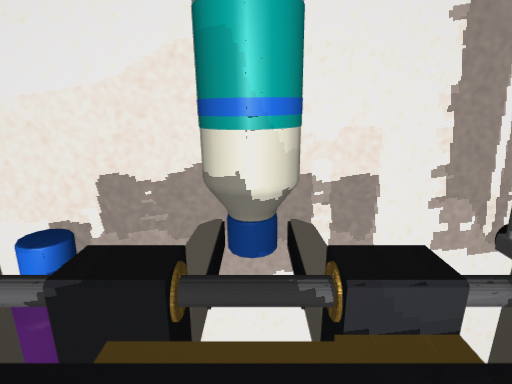

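The cap at (252,235) is between the fingers. The tips have drifted up by 6 mm, so I'll lower them while closing.

Request:
play_rows(commands=[0,-0.25,0.6,0,0,0,0,0,0,0,0,0])

```text
t: 3.75
ee_pos: [0.516, -0.0064, 0.0196]
tcp_rot: [-0.0, 0.76, 0.65, -0.005]
contact_force: [-0.4, 0.4, 3.5]
opening: 0.0296
```

Request:
play_rows(commands=[0,0,0,0,0,0,0,0])

```text
t: 3.92
ee_pos: [0.5161, -0.0063, 0.0198]
tcp_rot: [0.0, 0.76, 0.65, -0.005]
contact_force: [-0.6, -0.2, 2.5]
opening: 0.0299
```

```bash
python3 - <<'E'
from h import *
brief();c=shot('wrist','w4.png')
E
```

```text
t 3.92 [ 0.5161 -0.0063  0.0198] psi -0.155 F [-0.6 -0.2  2.5] op 0.0299 j7 -0.53 zax [-0.008 -0.007 -1.   ]
```

View pics/w4.png

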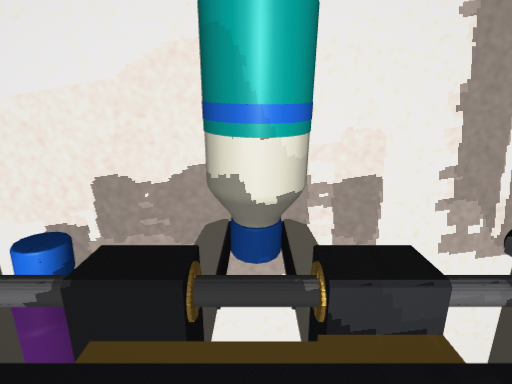

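The cap is gripped (opening 29.9 mm). Next is a slow lift, to see whether the bottle pivots.

Request:
play_rows(commands=[0.2,0,-0.8,0,0.3,0,-0.9,0,0.4,0,-0.9,0,0.5,0,-0.9,0,0.5,0,-0.9,0])

```text
t: 4.38
ee_pos: [0.5171, 0.0111, 0.0649]
tcp_rot: [-0.001, 0.761, 0.649, -0.009]
contact_force: [0.7, -0.0, -0.3]
opening: 0.0297
```

```bash
python3 - <<'E'
from h import *
brief();c=shot('wrist','w5.png');shot('scene','s5.png',(200,150,330,250),5)
E
```

```text
t 4.38 [0.5171 0.0111 0.0649] psi -0.159 F [ 0.7 -0.  -0.3] op 0.0297 j7 -0.53 zax [-0.015 -0.01  -1.   ]
```

View pics/w5.png

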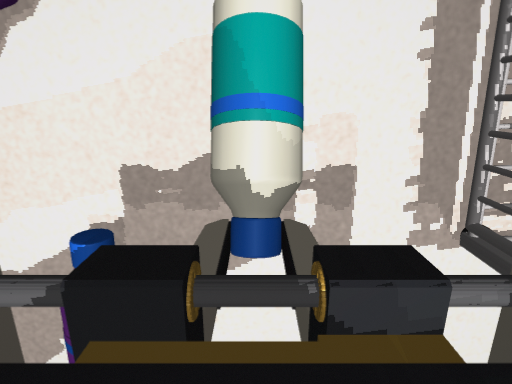

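View pics/s5.png

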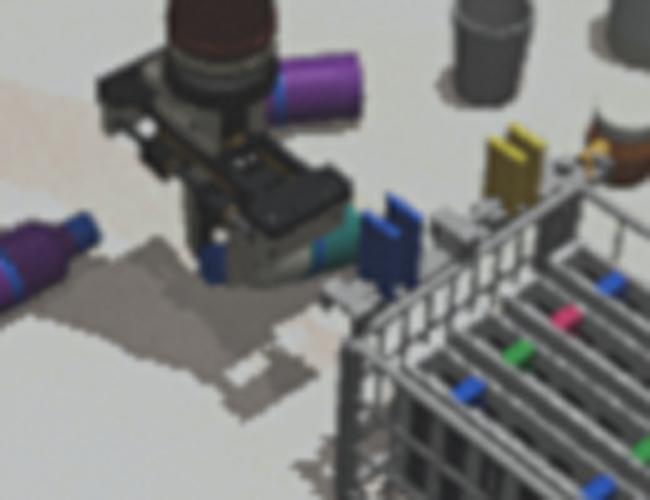

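The bottle is pivoting in the pads with its base on the bench, so I'll continue along the arc.

Request:
play_rows(commands=[0.7,0,-1.0,0,0.7,0,-1.0,0,0.8,0,-0.9,0,0.9,0,-0.9,0,1.0,0,-0.8,0])

```text
t: 4.9
ee_pos: [0.5234, 0.054, 0.1122]
tcp_rot: [-0.002, 0.761, 0.649, -0.009]
contact_force: [0.3, 0.8, -1.9]
opening: 0.0297
```

```bash
python3 - <<'E'
from h import *
brief();c=shot('wrist','w6.png')
E
```

```text
t 4.90 [0.5234 0.054  0.1122] psi -0.159 F [ 0.3  0.8 -1.9] op 0.0297 j7 -0.57 zax [-0.016 -0.01  -1.   ]
```

View pics/w6.png

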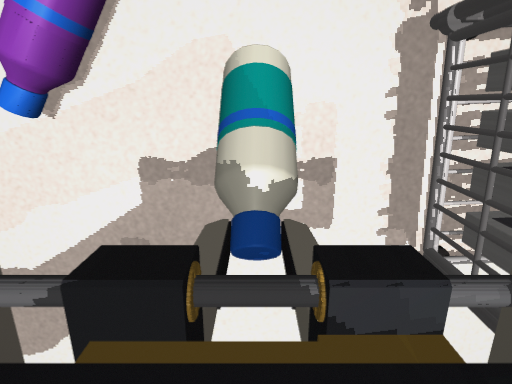

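Request:
play_rows(commands=[1.1,0,-0.6,0,1.1,0,-0.5,0,1.1,0,-0.4,0,1.2,0,-0.3,0,1.2,0,-0.3,0])

```text
t: 5.37
ee_pos: [0.5345, 0.116, 0.1368]
tcp_rot: [-0.0, 0.761, 0.649, -0.008]
contact_force: [1.2, 0.0, -1.8]
opening: 0.0297
```

```bash
python3 - <<'E'
from h import *
brief();c=shot('wrist','w7.png')
E
```

```text
t 5.37 [0.5345 0.116  0.1368] psi -0.158 F [ 1.2  0.  -1.8] op 0.0297 j7 -0.65 zax [-0.012 -0.01  -1.   ]
```

View pics/w7.png

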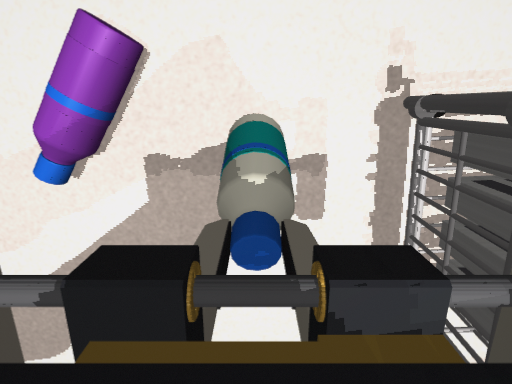

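Request:
play_rows(commands=[1.1,0,0,0,1.1,0,0,0,1.1,0,0.1,0,0.9,0,0.1,0,0,0,0,0])

```text
t: 5.83
ee_pos: [0.5421, 0.1702, 0.1357]
tcp_rot: [-0.002, 0.757, 0.653, -0.004]
contact_force: [0.1, -1.5, 4.7]
opening: 0.0295
```

```bash
python3 - <<'E'
from h import *
brief();c=shot('wrist','w8.png');shot('scene','s8.png',(200,100,330,250),4)
E
```

```text
t 5.83 [0.5421 0.1702 0.1357] psi -0.148 F [ 0.1 -1.5  4.7] op 0.0295 j7 -0.72 zax [-0.009 -0.003 -1.   ]
```

View pics/w8.png

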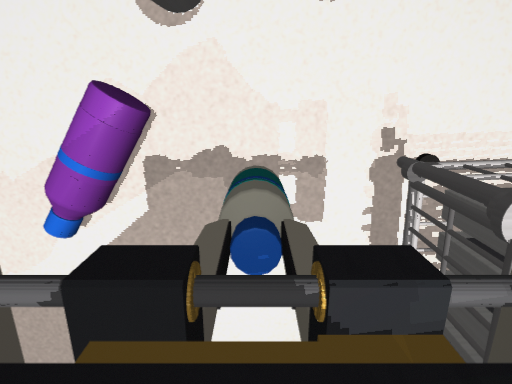

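View pics/s8.png

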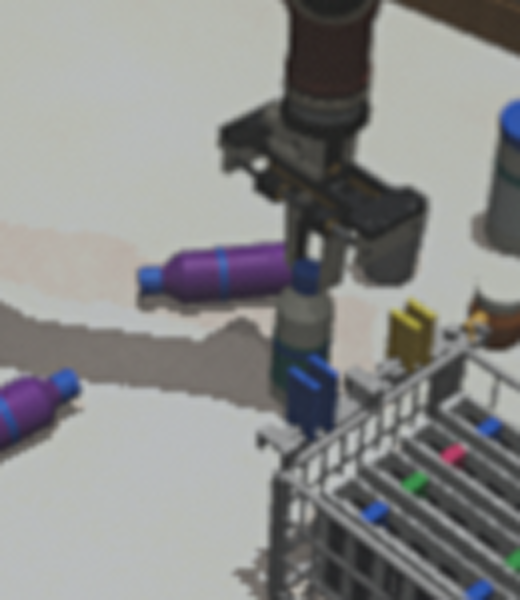

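```bash
python3 - <<'E'
from h import *
s=state();c=cam('wrist',s)
im=cv2.imread('pics/w8.png')
p=np.array(s['ee_pos'])
t=np.linspace(0,6.28,60)
def draw(im,c,bx,by,th,col):
    # axis tilt th towards base +toolx
    X=rot(s['tcp_rot'])[:,0];Y=rot(s['tcp_rot'])[:,1];Z=np.array([0,0,1.])
    ax=np.cos(th)*Z-np.sin(th)*X; e1=np.cos(th)*X+np.sin(th)*Z
    top=np.array([bx,by,.027*np.sin(th)])
    for h,r in((0,.027),(.105,.027),(.128,.015),(.15,.015)):
        P=p+[0,0,.008]+ax*(h-.139)+r*(np.cos(t)[:,None]*e1+np.sin(t)[:,None]*Y)
        cv2.polylines(im,[proj(c,P).astype(int)],True,col,1)
draw(im,c,0,0,0,(0,255,0));draw(im,c,0,0,.2,(0,0,255))
cv2.imwrite('pics/w8d.png',im[100:340,100:420]);cv2.imwrite('pics/w8d.png',cv2.resize(im[130:330,150:380],None,fx=3,fy=3))
E
```

```text
(no output)
```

View pics/w8d.png

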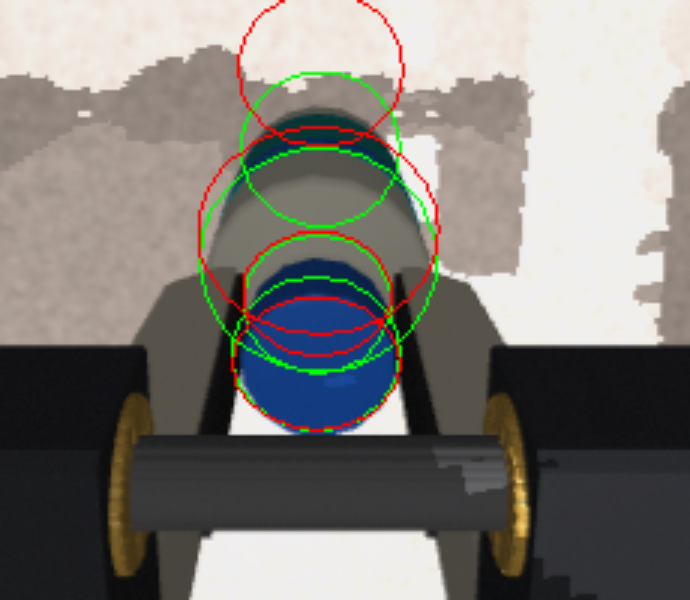

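The bottle is nearly upright, about 0.09 rad past vertical, and pressing lightly on the bench. I'll lift slightly and carry it to the free spot on the right.

Request:
play_rows(commands=[0,0,-0.8,0,0,0,-0.8,0,0,0,-0.8,0,-0.8,0,0,0,-1.6,0,0,0], squeeze=8)

```text
t: 6.35
ee_pos: [0.5357, 0.1446, 0.1587]
tcp_rot: [-0.004, 0.757, 0.653, -0.008]
contact_force: [0.8, 1.5, -2.1]
opening: 0.0299
```

Request:
play_rows(commands=[-2.3,0,0,0,-2.6,0,0,0,-2.8,0,0,0,-2.8,0,0,0,-2.8,0,0,0])

```text
t: 6.77
ee_pos: [0.5138, 0.0089, 0.1599]
tcp_rot: [-0.005, 0.756, 0.655, -0.007]
contact_force: [0.4, -0.1, -3.6]
opening: 0.0298
```

```bash
python3 - <<'E'
from h import *
brief();c=shot('wrist','w9.png');plan([.522,-.112,.15],-.15,6)
E
```

```text
t 6.77 [0.5138 0.0089 0.1599] psi -0.143 F [ 0.4 -0.1 -3.6] op 0.0298 j7 -0.43 zax [-0.017 -0.002 -1.   ]
[-1.82, 0.44, 0.16, -0.03, -1.82, 0.44, 0.16, -0.03, -1.82, 0.44, 0.16, -0.03, -1.82, 0.44, 0.16, -0.03, -1.82, 0.44, 0.16, -0.03]
[-1.82, 0.44, 0.16, -0.03]
```

View pics/w9.png

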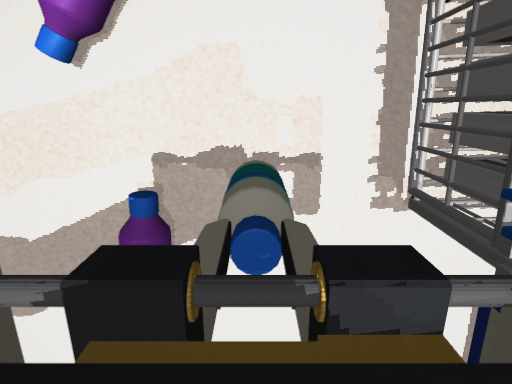

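Request:
play_rows(commands=[-2.4,0.4,0,0,-2.2,0.4,0,0,-2.2,0.4,0,0,-1.8,0.4,0,0,-1.0,0.3,0,0])

```text
t: 7.23
ee_pos: [0.5118, -0.108, 0.1603]
tcp_rot: [-0.003, 0.762, 0.648, -0.013]
contact_force: [-0.6, -0.4, -1.5]
opening: 0.0299
```

Request:
play_rows(commands=[-0.4,0,0.4,0,0,0,0.5,0,0,0,0.5,0,0,0,0,0])

```text
t: 7.57
ee_pos: [0.5095, -0.1148, 0.1448]
tcp_rot: [-0.004, 0.764, 0.646, -0.013]
contact_force: [-0.0, 0.3, -3.1]
opening: 0.0296
```

```bash
python3 - <<'E'
from h import *
brief();c=shot('wrist','w10.png');plan([.522,-.112,.135],-.15,2)
E
```

```text
t 7.57 [ 0.5095 -0.1148  0.1448] psi -0.167 F [-0.   0.3 -3.1] op 0.0296 j7 -0.23 zax [-0.025 -0.012 -1.   ]
[0.22, 0.59, 0.51, -0.47, 0.21, 0.59, 0.51, -0.47]
```

View pics/w10.png

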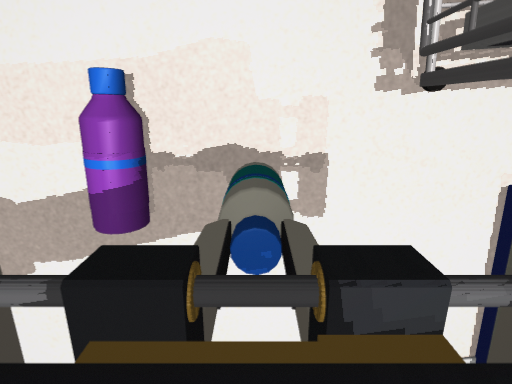

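Request:
play_rows(commands=[0,0.3,0.5,0,0,0,0.4,0,0,0,0.3,0])

```text
t: 7.87
ee_pos: [0.5146, -0.1119, 0.1343]
tcp_rot: [-0.002, 0.762, 0.648, -0.012]
contact_force: [-2.6, -0.4, 13.9]
opening: 0.0298
```

Request:
play_rows(commands=[0,0,0.2,0,0,0,0,0])

```text
t: 8.03
ee_pos: [0.5162, -0.1111, 0.1346]
tcp_rot: [-0.001, 0.761, 0.649, -0.011]
contact_force: [0.1, -0.0, -3.3]
opening: 0.0297
```

```bash
python3 - <<'E'
from h import *
brief()
E
```

```text
t 8.03 [ 0.5162 -0.1111  0.1346] psi -0.159 F [ 0.1 -0.  -3.3] op 0.0297 j7 -0.24 zax [-0.018 -0.013 -1.   ]
```

Request:
play_rows(commands=[0,0,0.2,0,0,0,0.1,0])

```text
t: 8.2
ee_pos: [0.5173, -0.1105, 0.1337]
tcp_rot: [0.001, 0.76, 0.65, -0.011]
contact_force: [-2.2, 0.3, 8.2]
opening: 0.0298
```

Request:
play_rows(commands=[0,0,0.2,0])

```text
t: 8.28
ee_pos: [0.5179, -0.1105, 0.1335]
tcp_rot: [0.002, 0.76, 0.65, -0.011]
contact_force: [-1.9, -0.4, 14.0]
opening: 0.0295
```

```bash
python3 - <<'E'
from h import *
brief();c=shot('wrist','w11.png');brief()
E
```

```text
t 8.28 [ 0.5179 -0.1105  0.1335] psi -0.156 F [-1.9 -0.4 14. ] op 0.0295 j7 -0.25 zax [-0.014 -0.016 -1.   ]
t 8.33 [ 0.5181 -0.1104  0.1335] psi -0.156 F [-2.9 -1.  11.5] op 0.0299 j7 -0.25 zax [-0.014 -0.016 -1.   ]
```

View pics/w11.png

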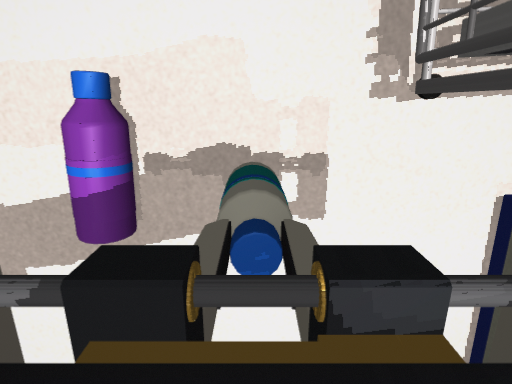

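Request:
play_rows(commands=[0,0,0,0,0,0,0,0,0,0,0,0], squeeze=3)

```text
t: 8.58
ee_pos: [0.5185, -0.1093, 0.1334]
tcp_rot: [0.002, 0.76, 0.65, -0.01]
contact_force: [-1.1, -0.4, 0.6]
opening: 0.0299
```

```bash
python3 - <<'E'
from h import *
brief();c=shot('wrist','w12.png')
E
```

```text
t 8.58 [ 0.5185 -0.1093  0.1334] psi -0.155 F [-1.1 -0.4  0.6] op 0.0299 j7 -0.25 zax [-0.012 -0.016 -1.   ]
```

View pics/w12.png

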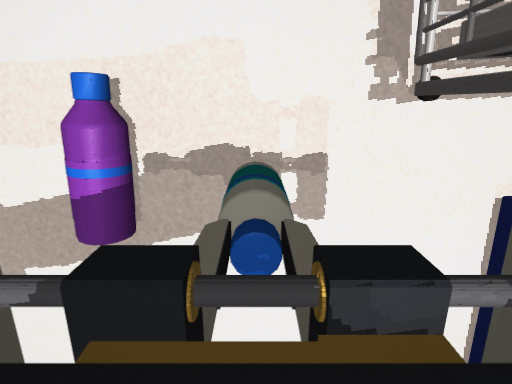

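Force has settled to zero and the base rests on the bench. Releasing now.

Request:
play_rows(commands=[0,0,0,0,0,0,0,0,0,0,0,0,0,0,0,0,0,0,0,0], hand=0.3)

```text
t: 9.05
ee_pos: [0.5193, -0.1089, 0.1331]
tcp_rot: [0.002, 0.759, 0.651, -0.009]
contact_force: [0.7, 0.0, 0.1]
opening: 0.0585
```

```bash
python3 - <<'E'
from h import *
brief();c=shot('wrist','w13.png')
E
```

```text
t 9.05 [ 0.5193 -0.1089  0.1331] psi -0.154 F [0.7 0.  0.1] op 0.0585 j7 -0.25 zax [-0.011 -0.015 -1.   ]
```

View pics/w13.png

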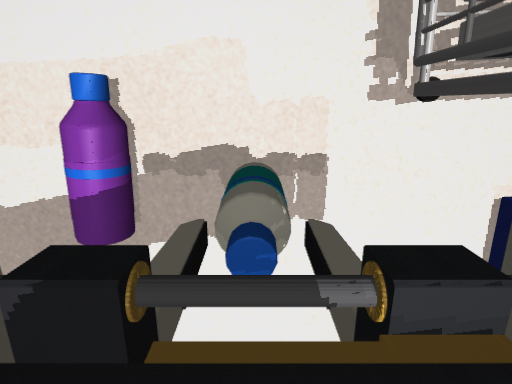

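The bottle stands free between the open fingers. Going straight up.

Request:
play_rows(commands=[0,0,-2,0,0,0,-3.5,0,0,0,-3.5,0,0,0,-3.5,0,0,0,-2,0])

```text
t: 9.52
ee_pos: [0.5173, -0.1064, 0.2779]
tcp_rot: [-0.004, 0.759, 0.651, -0.014]
contact_force: [1.0, 1.5, 0.2]
opening: 0.0652
```

```bash
python3 - <<'E'
from h import *
brief();c=shot('wrist','w14.png');shot('scene','s14.png',(180,100,330,250),4)
plan([.66,.10,.29],1.436,16)
E
```

```text
t 9.52 [ 0.5173 -0.1064  0.2779] psi -0.153 F [1.  1.5 0.2] op 0.0652 j7 -0.16 zax [-0.027 -0.012 -1.   ]
[1.41, 0.68, -0.07, -5.69, 1.34, 0.81, -0.07, -5.69, 1.25, 0.94, -0.07, -5.69, 1.15, 1.06, -0.07, -5.69, 1.04, 1.17, -0.07, -5.69]
[0.92, 1.27, -0.07, -5.69, 0.79, 1.35, -0.07, -5.69, 0.65, 1.42, -0.07, -5.69, 0.5, 1.48, -0.07, -5.69, 0.36, 1.52, -0.07, -5.69]
[0.2, 1.55, -0.07, -5.69, 0.05, 1.56, -0.07, -5.69, -0.11, 1.56, -0.07, -5.69, -0.26, 1.54, -0.07, -5.69, -0.41, 1.51, -0.07, -5.69]
[-0.56, 1.46, -0.07, -5.69]
```

View pics/w14.png

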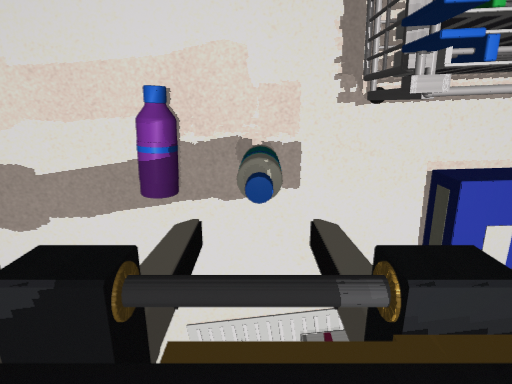

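View pics/s14.png

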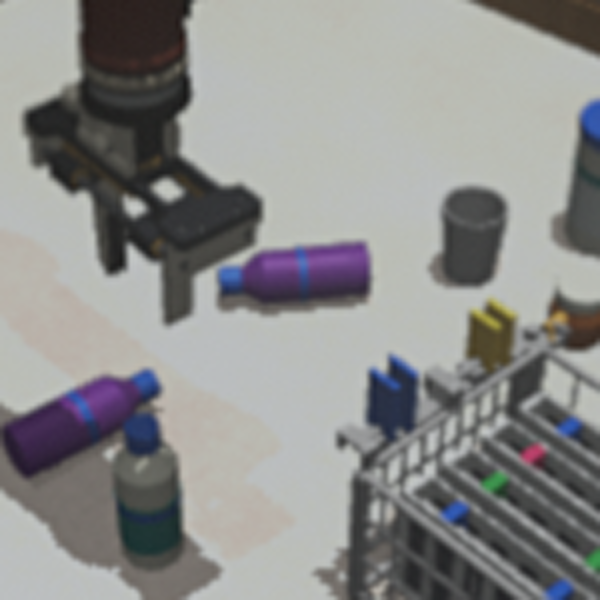

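The bottle stands upright at scene crop (148,500), clear of the gate. Next I'll turn the jaws along the gate and hover near the yellow bolt.

Request:
play_rows(commands=[1.4,0.7,-0.2,-5.7,1.3,0.8,-0.2,-5.7,1.3,0.9,-0.2,-5.7,1.2,1.1,-0.2,-5.7,1.0,1.2,-0.2,-5.7])

```text
t: 10.03
ee_pos: [0.5601, -0.0448, 0.2826]
tcp_rot: [-0.008, 0.571, 0.821, -0.016]
contact_force: [0.2, 0.7, -0.4]
opening: 0.0651
```

Request:
play_rows(commands=[0.9,1.3,-0.1,-5.7,0.8,1.4,-0.1,-5.7,0.7,1.4,-0.1,-5.7,0.5,1.5,0,-5.7,0.4,1.5,0,-5.7])

```text
t: 10.45
ee_pos: [0.6017, 0.0235, 0.2754]
tcp_rot: [-0.017, 0.339, 0.941, -0.016]
contact_force: [0.7, 0.8, -0.1]
opening: 0.0652
```

Request:
play_rows(commands=[0.2,1.6,-0.1,-5.7,0,1.6,-0.1,-5.7,-0.1,1.6,-0.1,-5.7,-0.3,1.5,0,-5.7,-0.4,1.5,0,-5.7])

```text
t: 10.87
ee_pos: [0.6425, 0.0921, 0.2659]
tcp_rot: [-0.027, 0.084, 0.996, -0.013]
contact_force: [0.7, 0.1, 0.2]
opening: 0.0652
```

```bash
python3 - <<'E'
from h import *
brief();c=shot('wrist','w15.png')
plan([.67,.10,.29],1.436,4)
E
```

```text
t 10.87 [0.6425 0.0921 0.2659] psi 1.404 F [0.7 0.1 0.2] op 0.0652 j7 0.87 zax [-0.056 -0.022 -0.998]
[-0.66, 0.2, -0.63, -0.35, -0.66, 0.2, -0.63, -0.35, -0.66, 0.19, -0.63, -0.35, -0.66, 0.19, -0.63, -0.35]
```

View pics/w15.png

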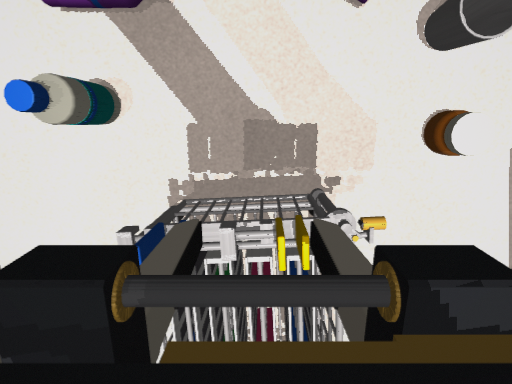

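Request:
play_rows(commands=[-0.7,0.2,-0.6,-0.4,-0.6,0.2,-0.6,-0.4,0,0,0,0,0,0,0,0,0,0,0,0])

```text
t: 11.33
ee_pos: [0.654, 0.0988, 0.2682]
tcp_rot: [-0.034, 0.073, 0.997, -0.013]
contact_force: [0.1, -0.6, -0.0]
opening: 0.0648
```

```bash
python3 - <<'E'
from h import *
brief()
E
```

```text
t 11.33 [0.654  0.0988 0.2682] psi 1.425 F [ 0.1 -0.6 -0. ] op 0.0648 j7 0.90 zax [-0.07  -0.02  -0.997]
```

Request:
play_rows(commands=[0,0,0,0,0,0,0,0,0,0,0,0,0,0,0,0,0,0,0,0])

```text
t: 11.75
ee_pos: [0.6523, 0.0967, 0.267]
tcp_rot: [-0.035, 0.075, 0.996, -0.014]
contact_force: [0.3, -0.0, -0.9]
opening: 0.0649
```

```bash
python3 - <<'E'
from h import *
s=brief();c=shot('wrist','w16.png')
a=-1.70637;hx,hy=.68804,.16297
P=lambda d,z:[hx+d*np.cos(a),hy+d*np.sin(a),z]
print(proj(c,[P(47,.198)]) if 0 else proj(c,[P(.041,.214),P(.062,.214),P(.153,.222),P(.174,.222)]))
E
```

```text
t 11.75 [0.6523 0.0967 0.267 ] psi 1.423 F [ 0.3 -0.  -0.9] op 0.0649 j7 0.90 zax [-0.072 -0.023 -0.997]
[[295.16015322 242.2356061 ]
 [268.49669497 242.17184917]
 [151.12608173 245.72731159]
 [124.50531748 245.64152543]]
```

View pics/w16.png

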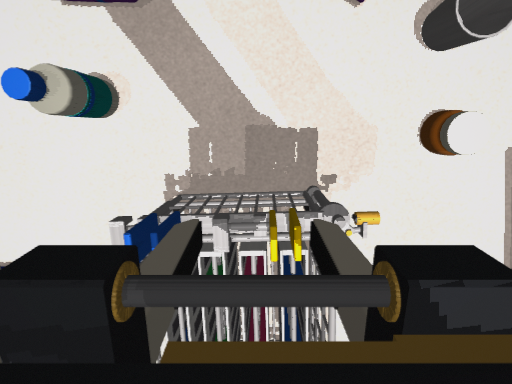

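```bash
python3 - <<'E'
from h import *
s=state();print(np.round(s['joint_positions'],3))
crop('pics/raw_w16.png','w16c.png',(180,180,400,270),3.6)
E
```

```text
[ 0.164  0.724 -0.726  1.224  0.45   1.431  0.896]
```

View pics/w16c.png

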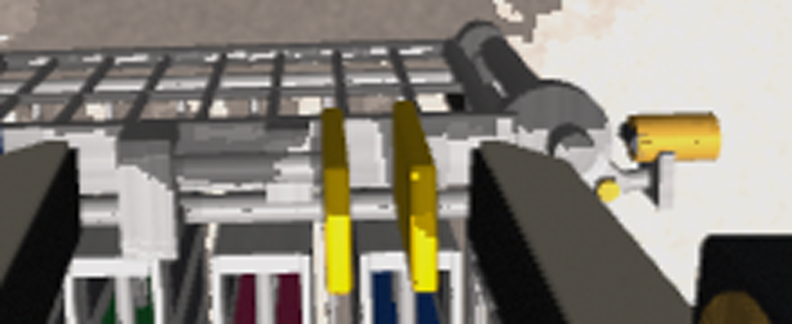

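```bash
python3 - <<'E'
from h import *
s=state();c=cam('wrist',s)
Y=atz(c,[(297.5,250.4),(274.2,250.8)],.214);print(Y,np.linalg.norm(Y[0]-Y[1]))
# pose of ears in scene cam
crop('pics/raw_s14.png','s14c.png',(255,165,330,225),10)
ct=cam('top'); a=-1.70637;hx,hy=.68804,.16297
P=lambda d,z:[hx+d*np.cos(a),hy+d*np.sin(a),z]
print(proj(cam('scene'),[P(.041,.214),P(.062,.214),P(.153,.222),P(.174,.222)]))
E
```

```text
[[0.6895897  0.12332137 0.214     ]
 [0.6874988  0.10499478 0.214     ]] 0.018445480909217767
[[304.09882472 176.76530421]
 [299.53276943 179.62799008]
 [278.94802634 190.69808865]
 [273.92281287 193.82993101]]
```

View pics/s14c.png

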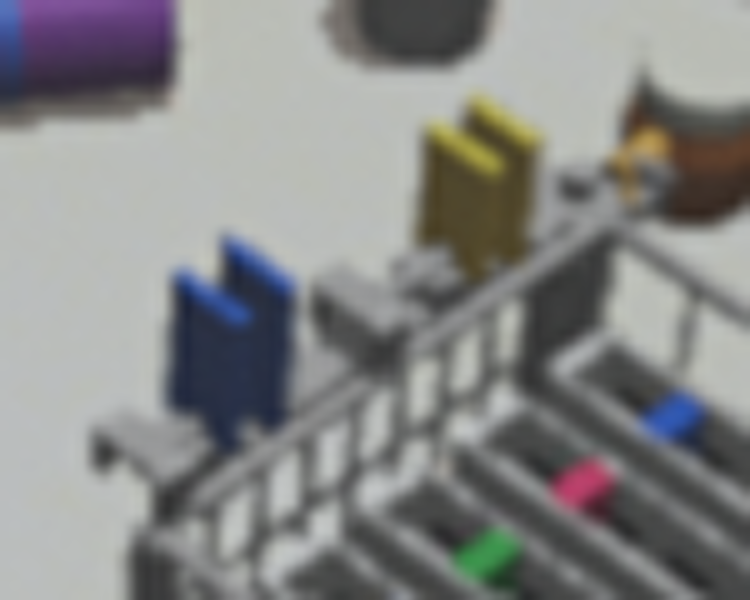

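```bash
python3 - <<'E'
from h import *
s=state();c=cam('wrist',s)
f=lambda x,y:[180+x/3.6,180+y/3.6]
print(c[3])
for z in(.214,.19): print(atz(c,[f(339,215),f(339,292),f(424,165),f(424,292)],z).round(4))
# bolt feet and other checks: bottle top height .15
print(atz(c,[(17,82)],.15))
crop('pics/raw_w16.png','w16d.png',(90,195,220,265),6)
E
```

```text
[0.59214666 0.11185624 0.43676664]
[[0.6783 0.1062 0.214 ]
 [0.6962 0.1038 0.214 ]
 [0.6694 0.126  0.214 ]
 [0.6987 0.1225 0.214 ]]
[[0.6875 0.1056 0.19  ]
 [0.7074 0.1029 0.19  ]
 [0.6777 0.1275 0.19  ]
 [0.7101 0.1236 0.19  ]]
[[ 0.51529048 -0.11423472  0.15      ]]
```

View pics/w16d.png

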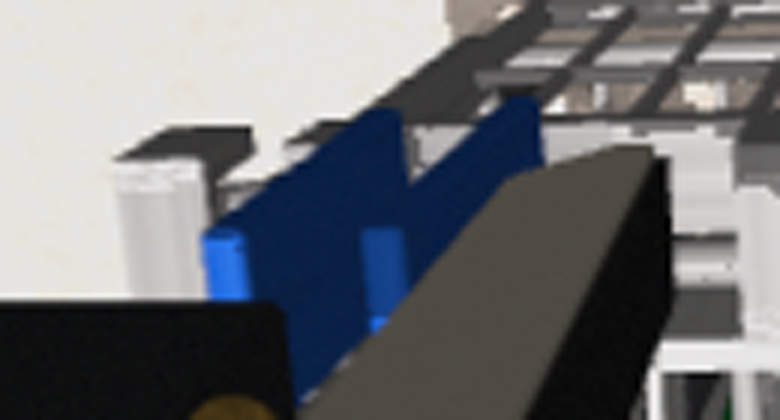

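```bash
python3 - <<'E'
from h import *
from scipy.optimize import least_squares
s=state();cw=cam('wrist',s);ct=cam('top');cs=cam('scene')
f=lambda x,y:[170+x/3.7,70+y/3.7]
g=lambda x,y:[255+x/10,165+y/10]
obs=[(ct,f(180,317),.041,.214),(ct,f(203,320),.062,.214),(ct,f(313,337),.153,.222),(ct,f(338,341),.174,.222),
(cs,g(507,120),.041,.214),(cs,g(466,150),.062,.214),(cs,g(258,265),.153,.222),(cs,g(213,296),.174,.222),
(cw,(296.4,243.3),.041,.214),(cw,(273.9,244.4),.062,.214)]
W=np.array([atz(c,[px],z)[0,:2] for c,px,d,z in obs]);print(W.round(4))
d=np.array([o[2] for o in obs])
for idx in (range(10),range(4),range(4,8)):
    idx=list(idx)
    def res(p): return (np.c_[p[0]+d*np.cos(p[2]),p[1]+d*np.sin(p[2])]-W)[idx].ravel()
    r=least_squares(res,[.68,.16,-1.7],loss='soft_l1',f_scale=.002);p=r.x;print(p.round(4))
    print('bolt',p[:2]+.047*np.array([np.cos(p[2]),np.sin(p[2])]),'handle',p[:2]+.159*np.array([np.cos(p[2]),np.sin(p[2])]))
E
```

```text
[[ 0.6821  0.1214]
 [ 0.6801  0.1023]
 [ 0.6673  0.0113]
 [ 0.6646 -0.0092]
 [ 0.687   0.1248]
 [ 0.6856  0.1044]
 [ 0.6738  0.0123]
 [ 0.672  -0.0073]
 [ 0.6836  0.1232]
 [ 0.6821  0.1055]]
[ 0.6891  0.1644 -1.6892]
bolt [0.68358242 0.11777639] handle [0.67034915 0.00656092]
[ 0.688   0.163  -1.7063]
bolt [0.68168451 0.11640747] handle [0.6665513  0.00543457]
[ 0.6922  0.1653 -1.6886]
bolt [0.6867132  0.11865891] handle [0.67354624 0.00743557]
```

```bash
cat >> h.py <<'E'
def go(tgt,psi=None,s=None,tip=True):
    s=s or state();Rm=rot(s['tcp_rot']);d=Rm.T@(np.array(tgt)-s['ee_pos'])*100
    dp=0 if psi is None else (psi-psi_of(s['tcp_rot'])+np.pi)%(2*np.pi)-np.pi
    print('tool shift cm',d.round(2),'turn deg %.2f'%(-np.degrees(dp)))
E
python3 - <<'E'
from h import *
go([.681,.117,.235],1.44)
E
```

```text
tool shift cm [-2.74  2.54  2.94] turn deg -0.99
```

Request:
play_rows(commands=[-0.9,0.7,0.5,-0.5,-0.9,0.7,0.5,-0.5,-0.9,0.7,0.5,0,0,0.4,0.2,0,0,0,0,0], hand=0.5, squeeze=10)

```text
t: 12.22
ee_pos: [0.6824, 0.1173, 0.2483]
tcp_rot: [-0.034, 0.066, 0.997, -0.014]
contact_force: [0.1, 0.7, 0.1]
opening: 0.047
```

```bash
python3 - <<'E'
from h import *
s=brief();go([.6815,.117,.235],1.44)
c=shot('wrist','w17.png')
E
```

```text
t 12.22 [0.6824 0.1173 0.2483] psi 1.439 F [0.1 0.7 0.1] op 0.0470 j7 0.90 zax [-0.07  -0.023 -0.997]
tool shift cm [-0.01 -0.    1.33] turn deg -0.05
```

View pics/w17.png

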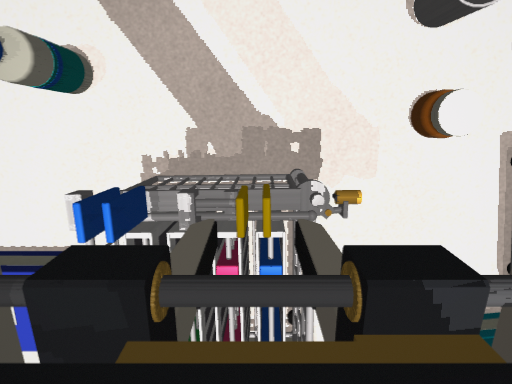

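```bash
python3 - <<'E'
from h import *
go([.682,.1185,.185],1.44)
E
```

```text
tool shift cm [-0.36  0.38  6.32] turn deg -0.07
```

Request:
play_rows(commands=[-0.1,0.1,1.6,0,-0.1,0.1,1.6,0,-0.1,0.1,1.6,0,0,0,0.8,0,0,0,0,0])

```text
t: 12.68
ee_pos: [0.6816, 0.117, 0.1944]
tcp_rot: [-0.031, 0.067, 0.997, -0.014]
contact_force: [0.6, -0.0, 0.7]
opening: 0.0465
```

```bash
python3 - <<'E'
from h import *
s=brief();go([.682,.1185,.185],1.44)
c=shot('wrist','w18.png')
E
```

```text
t 12.68 [0.6816 0.117  0.1944] psi 1.437 F [ 0.6 -0.   0.7] op 0.0465 j7 0.87 zax [-0.065 -0.024 -0.998]
tool shift cm [-0.08  0.19  0.94] turn deg -0.16
```

View pics/w18.png

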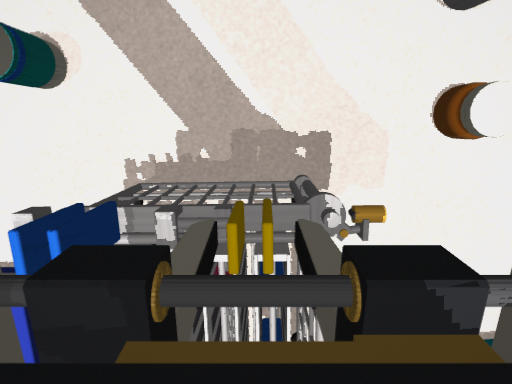

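The ears (x 229–273) lie between the fingertips (215 and 300), and the squeezed midpoint falls at the jaw centre. I'll lower 9 mm and close.

Request:
play_rows(commands=[-0.1,0.1,0.8,0,0,0,0.1,0,0,0,0,0], hand=1, squeeze=20)

```text
t: 12.98
ee_pos: [0.6835, 0.1169, 0.1885]
tcp_rot: [-0.029, 0.068, 0.997, -0.014]
contact_force: [-1.3, -4.1, 3.2]
opening: 0.0307
```

Request:
play_rows(commands=[0,0,0,0,0,0,0,0,0,0,0,0])

```text
t: 13.23
ee_pos: [0.6835, 0.1177, 0.1886]
tcp_rot: [-0.029, 0.068, 0.997, -0.013]
contact_force: [-0.3, -4.7, -0.5]
opening: 0.0176
```

```bash
python3 - <<'E'
from h import *
s=brief()
c=shot('wrist','w19.png')
E
```

```text
t 13.23 [0.6835 0.1177 0.1886] psi 1.436 F [-0.3 -4.7 -0.5] op 0.0176 j7 0.86 zax [-0.059 -0.022 -0.998]
```

View pics/w19.png

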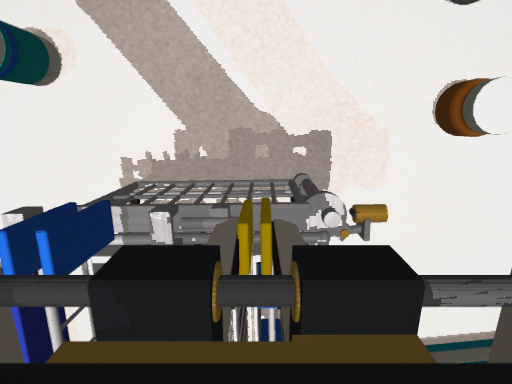

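The opening is 17.6 mm, so the bolt is fully drawn. Hold, release, rise, and check that it stayed.

Request:
play_rows(commands=[0,0,0,0,0,0,0,0])

```text
t: 13.45
ee_pos: [0.6836, 0.1176, 0.1886]
tcp_rot: [-0.029, 0.068, 0.997, -0.013]
contact_force: [0.1, -0.5, -2.1]
opening: 0.0179
```

Request:
play_rows(commands=[0,0,0,0,0,0,0,0,0,0,-0.3,0,0,0,-1.8,0,0,0,-2.2,0], hand=0.5)

```text
t: 13.87
ee_pos: [0.6845, 0.1178, 0.2292]
tcp_rot: [-0.032, 0.068, 0.997, -0.014]
contact_force: [0.1, 0.3, 0.5]
opening: 0.0447
```

```bash
python3 - <<'E'
from h import *
s=brief()
c=shot('wrist','w20.png');go([.671,.006,.245],1.44)
E
```

```text
t 13.87 [0.6845 0.1178 0.2292] psi 1.436 F [0.1 0.3 0.5] op 0.0447 j7 0.89 zax [-0.067 -0.024 -0.998]
tool shift cm [  0.07 -11.46  -0.7 ] turn deg -0.28
```

View pics/w20.png

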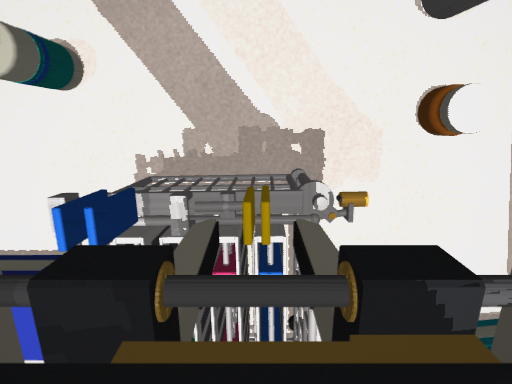

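The bolt stayed drawn: the ears are at 249 and 266, previously about 25 px apart. On to the blue catch, raising first.

Request:
play_rows(commands=[0,0,-2,0,0,-2,-0.8,0,0,-2.8,0,0,0,-2.8,0,0,0,-2.5,0,0])

```text
t: 14.33
ee_pos: [0.6756, 0.0301, 0.2707]
tcp_rot: [-0.024, 0.06, 0.998, -0.006]
contact_force: [0.1, 0.8, 0.9]
opening: 0.0465
```

Request:
play_rows(commands=[0,-1.0,0,0,0,0,0,0])

```text
t: 14.5
ee_pos: [0.6752, 0.0126, 0.2717]
tcp_rot: [-0.022, 0.065, 0.998, -0.008]
contact_force: [0.1, 0.0, 0.1]
opening: 0.0466
```

```bash
python3 - <<'E'
from h import *
s=brief()
c=shot('wrist','w21.png');go([.67,.0065,.235],1.45)
E
```

```text
t 14.50 [0.6752 0.0126 0.2717] psi 1.441 F [0.1 0.  0.1] op 0.0466 j7 1.04 zax [-0.045 -0.013 -0.999]
tool shift cm [ 0.27 -0.71  3.7 ] turn deg -0.45
```

View pics/w21.png

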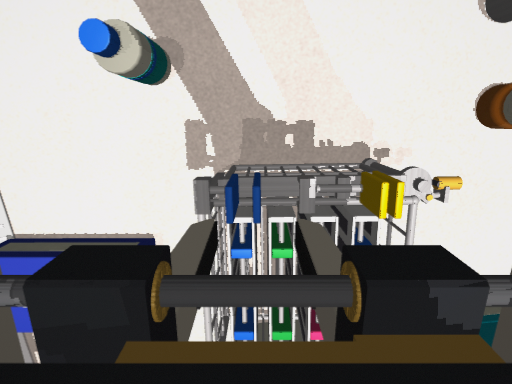

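```bash
python3 - <<'E'
from h import *
crop('pics/raw_w21.png','w21c.png',(190,150,330,250),5.5)
E
```

```text
(no output)
```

View pics/w21c.png

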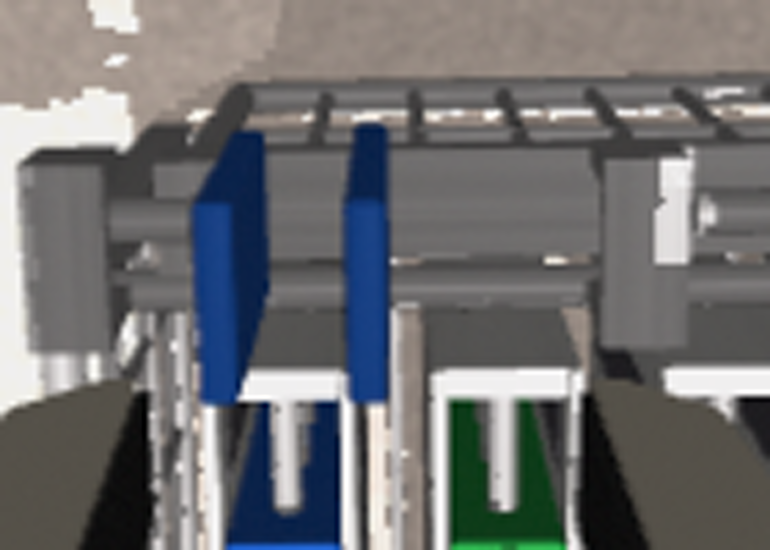

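```bash
python3 - <<'E'
from h import *
s=state();c=cam('wrist',s)
f=lambda x,y:[190+x/5.5,150+y/5.5]
W=atz(c,[f(216,302),f(365,300),f(362,200),f(368,400)],.222);print(W.round(4),np.linalg.norm(W[0]-W[1]),np.linalg.norm(W[3]-W[2]))
v=W[3]-W[2];print(np.arctan2(v[1],v[0])-np.pi/2)
e=W[1]-W[0];e/=np.linalg.norm(e);h=W[1]-.006*e;print('handle',h)  # squeezed mid: 6mm from fixed ear centre
go([h[0]-.001,h[1],.235],1.45)
E
```

```text
[[ 0.6692 -0.0063  0.222 ]
 [ 0.6714  0.0142  0.222 ]
 [ 0.6573  0.0156  0.222 ]
 [ 0.6858  0.0128  0.222 ]] 0.020626455341071097 0.02869010846899583
-1.6683922056901797
handle [0.67072234 0.00823177 0.222     ]
tool shift cm [ 0.32 -0.54  3.7 ] turn deg -0.45
```

```bash
python3 - <<'E'
from h import *
c=cam('wrist');cs=cam('scene')
f=lambda x,y:[190+x/5.5,150+y/5.5]
g=lambda x,y:[255+x/10,165+y/10]
for z in(.16,.17,.18,.19,.2,.22): print(z,atz(cs,[g(95,430),g(150,440)],z)[:,:2].round(3).tolist(),atz(c,[f(22,165),f(65,165),f(40,350),f(110,350)],z)[:,:2].round(3).tolist())
crop('pics/raw_s14.png','s14e.png',(255,185,300,225),16)
E
```

```text
0.16 [[0.644, -0.026], [0.659, -0.019]] [[0.657, -0.045], [0.658, -0.038], [0.691, -0.048], [0.692, -0.036]]
0.17 [[0.65, -0.034], [0.665, -0.026]] [[0.655, -0.043], [0.656, -0.036], [0.688, -0.045], [0.69, -0.033]]
0.18 [[0.656, -0.042], [0.671, -0.034]] [[0.654, -0.04], [0.655, -0.033], [0.685, -0.043], [0.687, -0.031]]
0.19 [[0.662, -0.049], [0.677, -0.042]] [[0.652, -0.038], [0.653, -0.031], [0.682, -0.04], [0.684, -0.029]]
0.2 [[0.668, -0.057], [0.683, -0.049]] [[0.65, -0.035], [0.651, -0.029], [0.679, -0.038], [0.681, -0.027]]
0.22 [[0.68, -0.072], [0.695, -0.065]] [[0.647, -0.03], [0.648, -0.024], [0.674, -0.032], [0.675, -0.022]]
```

View pics/s14e.png

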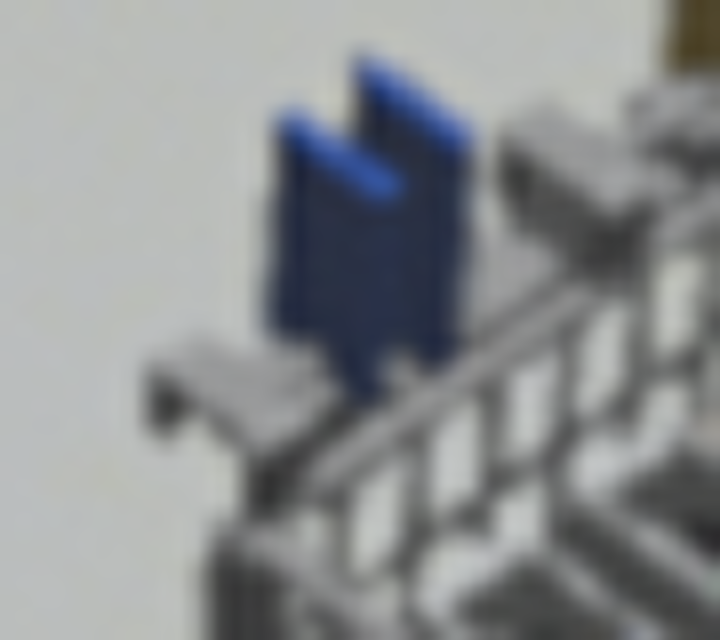

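The staple by the catch tops out near z≈0.18, so I'll keep the tips at about 0.192.

Request:
play_rows(commands=[0.2,-0.3,1.2,-0.4,0.1,-0.3,1.2,-0.4,0,0,1.0,0,0,0,0.2,0], hand=0.53)

```text
t: 14.88
ee_pos: [0.6703, 0.0168, 0.2358]
tcp_rot: [-0.021, 0.053, 0.998, -0.004]
contact_force: [-1.1, -0.2, -0.9]
opening: 0.0437
```

```bash
python3 - <<'E'
from h import *
s=brief()
c=shot('wrist','w22.png');go([.6700,.0082,.193],1.456)
E
```

```text
t 14.88 [0.6703 0.0168 0.2358] psi 1.465 F [-1.1 -0.2 -0.9] op 0.0437 j7 1.04 zax [-0.042 -0.005 -0.999]
tool shift cm [-0.23 -0.86  4.31] turn deg 0.53
```

View pics/w22.png

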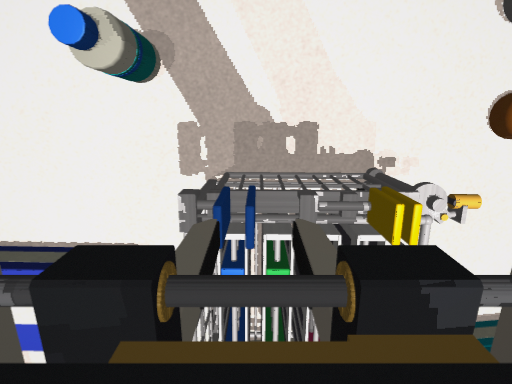

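Request:
play_rows(commands=[-0.1,-0.9,0.2,0.5,0,0,0,0])

```text
t: 15.1
ee_pos: [0.6706, 0.0103, 0.2341]
tcp_rot: [-0.021, 0.056, 0.998, -0.003]
contact_force: [-0.0, -1.6, -0.9]
opening: 0.0438
```

```bash
python3 - <<'E'
from h import *
s=brief()
go([.6700,.0082,.193],1.456)
E
```

```text
t 15.10 [0.6706 0.0103 0.2341] psi 1.459 F [-0.  -1.6 -0.9] op 0.0438 j7 1.04 zax [-0.041 -0.003 -0.999]
tool shift cm [-0.13 -0.18  4.11] turn deg 0.19
```

Request:
play_rows(commands=[-0.1,-0.4,0.5,0,0,0,0.3,0])

```text
t: 15.27
ee_pos: [0.6719, 0.0067, 0.2271]
tcp_rot: [-0.019, 0.056, 0.998, -0.002]
contact_force: [-0.1, -1.1, -0.0]
opening: 0.0435
```

```bash
python3 - <<'E'
from h import *
s=brief()
go([.6700,.0082,.193],1.456);shot('wrist','w23.png')
E
```

```text
t 15.27 [0.6719 0.0067 0.2271] psi 1.459 F [-0.1 -1.1 -0. ] op 0.0435 j7 1.05 zax [-0.038 -0.002 -0.999]
tool shift cm [0.08 0.15 3.41] turn deg 0.19
```

View pics/w23.png

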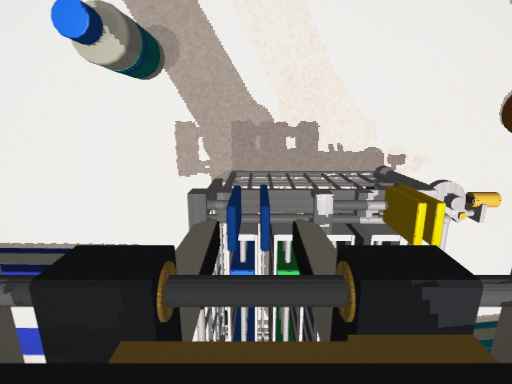

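The blue ears (outer faces at x 228 and 269) lie between the fingertips (213 and 300), and the squeezed midpoint is at the jaw centre. Descending.

Request:
play_rows(commands=[0,0,1.1,0,0,0,1.1,0,0,0,0.9,0,0,0,0.2,0])

```text
t: 15.65
ee_pos: [0.6703, 0.0081, 0.1912]
tcp_rot: [-0.019, 0.055, 0.998, -0.001]
contact_force: [-0.2, 0.2, -1.2]
opening: 0.0435
```

```bash
python3 - <<'E'
from h import *
s=brief()
go([.6700,.0082,.193],1.456);shot('wrist','w24.png')
E
```

```text
t 15.65 [0.6703 0.0081 0.1912] psi 1.460 F [-0.2  0.2 -1.2] op 0.0435 j7 1.02 zax [-0.038 -0.001 -0.999]
tool shift cm [ 0.04  0.01 -0.17] turn deg 0.24
```

View pics/w24.png

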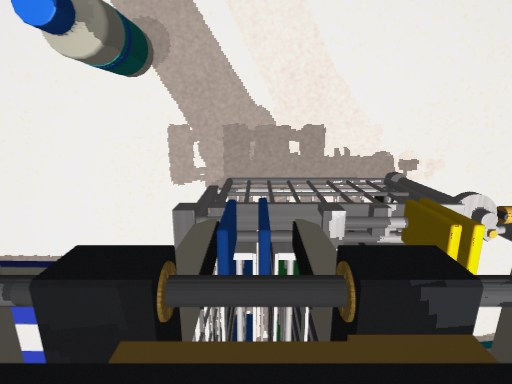

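Request:
play_rows(commands=[0,0,0,0,0,0,0,0,0,0,0,0,0,0,0,0,0,0,0,0], hand=1, squeeze=30)

```text
t: 16.12
ee_pos: [0.6699, 0.0066, 0.1906]
tcp_rot: [-0.02, 0.056, 0.998, -0.002]
contact_force: [0.1, 1.1, -3.9]
opening: 0.0177
```

```bash
python3 - <<'E'
from h import *
s=brief()
shot('wrist','w25.png')
E
```

```text
t 16.12 [0.6699 0.0066 0.1906] psi 1.458 F [ 0.1  1.1 -3.9] op 0.0177 j7 1.02 zax [-0.04  -0.002 -0.999]
```

View pics/w25.png

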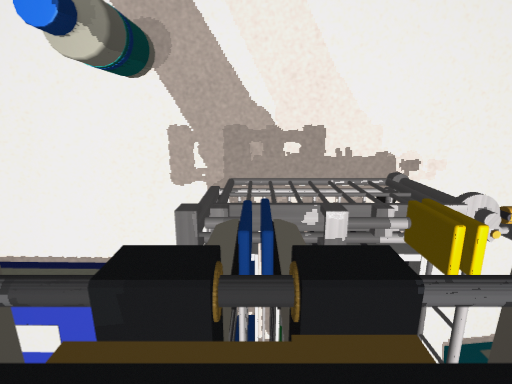

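The catch is fully squeezed (17.7 mm). Swinging the gate along the arc (radius 15.9 cm), in small rows at first.

Request:
play_rows(commands=[0.8,0,0,3,0.8,0,0,3,0.8,0,0,3,0.8,0,0,3,0.8,0,0,3])

```text
t: 16.58
ee_pos: [0.6303, 0.0167, 0.1906]
tcp_rot: [-0.02, 0.19, 0.982, -0.003]
contact_force: [-0.1, 0.0, -3.3]
opening: 0.0177
```

```bash
cat >> h.py <<'E'
H=np.array([.6887,.1646])
def gate():
    s=brief();p=np.array(s['ee_pos'])-.012*rot(s['tcp_rot'])[:,2];v=p[:2]-H
    th=(1.457-np.pi)-np.arctan2(v[1],v[0]);th=(th+np.pi)%(2*np.pi)-np.pi
    print('r %.4f gate %.3f toolturn %.3f'%(np.linalg.norm(v),th,1.457-psi_of(s['tcp_rot'])))
E
python3 - <<'E'
from h import *
gate();shot('wrist','w26.png')
E
```

```text
t 16.58 [0.6303 0.0167 0.1906] psi 1.190 F [-0.1  0.  -3.3] op 0.0177 j7 0.75 zax [-0.04   0.001 -0.999]
r 0.1589 gate 0.259 toolturn 0.267
```

View pics/w26.png

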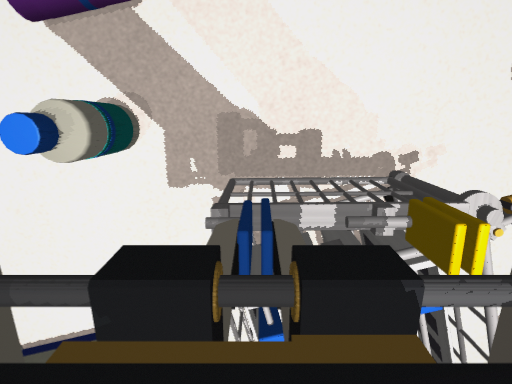

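The gate moves along with the tool (0.26 rad) and the radius agrees. Continuing.

Request:
play_rows(commands=[1.1,0,0,4,1.1,0,0,4,1.1,0,0,4,1.1,0,0,4,1.1,0,0,4])

```text
t: 17.05
ee_pos: [0.5825, 0.0463, 0.1907]
tcp_rot: [-0.019, 0.361, 0.932, -0.004]
contact_force: [0.0, 0.9, -4.8]
opening: 0.0177
```

```bash
python3 - <<'E'
from h import *
gate()
E
```

```text
t 17.05 [0.5825 0.0463 0.1907] psi 0.832 F [ 0.   0.9 -4.8] op 0.0177 j7 0.38 zax [-0.038  0.005 -0.999]
r 0.1587 gate 0.615 toolturn 0.625
```

Request:
play_rows(commands=[1.1,0,0,4,1.1,0,0,4,1.1,0,0,4,1.1,0,0,4,1.1,0,0,4])

```text
t: 17.47
ee_pos: [0.5478, 0.0913, 0.1907]
tcp_rot: [-0.017, 0.52, 0.854, -0.005]
contact_force: [1.1, -1.0, -4.9]
opening: 0.0177
```

```bash
python3 - <<'E'
from h import *
gate()
shot('wrist','w27.png')
E
```

```text
t 17.47 [0.5478 0.0913 0.1907] psi 0.476 F [ 1.1 -1.  -4.9] op 0.0177 j7 -0.01 zax [-0.034  0.008 -0.999]
r 0.1585 gate 0.976 toolturn 0.981
```

View pics/w27.png

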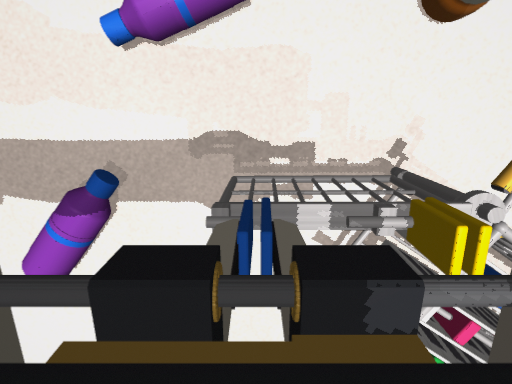

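Request:
play_rows(commands=[1.1,0,0,4,1.1,0,0,4,1.1,0,0,4,1.1,0,0,4,1.1,0,0,4])

```text
t: 17.93
ee_pos: [0.5313, 0.1442, 0.1907]
tcp_rot: [-0.013, 0.661, 0.75, -0.007]
contact_force: [0.2, -1.8, -4.2]
opening: 0.0175
```

```bash
python3 - <<'E'
from h import *
gate()
E
```

```text
t 17.93 [0.5313 0.1442 0.1907] psi 0.126 F [ 0.2 -1.8 -4.2] op 0.0175 j7 -0.40 zax [-0.029  0.007 -1.   ]
r 0.1584 gate 1.327 toolturn 1.331
```

Request:
play_rows(commands=[0.9,0,0,3.2,0.8,0,0,2.8,0.8,0,0,2.8,0.5,0,0,2,0.2,0,0,0.5])

```text
t: 18.35
ee_pos: [0.5305, 0.1769, 0.1907]
tcp_rot: [-0.01, 0.729, 0.684, -0.009]
contact_force: [-2.4, -2.1, -1.4]
opening: 0.0172
```

Request:
play_rows(commands=[0,0,0,0,0,0,0,0,0,0,0,0])

```text
t: 18.6
ee_pos: [0.5304, 0.1753, 0.1907]
tcp_rot: [-0.009, 0.727, 0.686, -0.01]
contact_force: [-2.8, -2.3, -1.7]
opening: 0.0174
```

```bash
python3 - <<'E'
from h import *
gate();shot('wrist','w28.png');shot('scene','s28.png',(180,100,340,250),4);shot('top','t28.png',(130,60,330,290),2.5);gate()
print(np.abs(state()['qvel']).max())
E
```

```text
t 18.60 [0.5304 0.1753 0.1907] psi -0.058 F [-2.8 -2.3 -1.7] op 0.0174 j7 -0.61 zax [-0.028 -0.001 -1.   ]
r 0.1583 gate 1.525 toolturn 1.515
t 18.75 [0.5304 0.1755 0.1907] psi -0.059 F [-2.4 -2.4 -2.1] op 0.0174 j7 -0.61 zax [-0.028 -0.    -1.   ]
r 0.1583 gate 1.526 toolturn 1.516
0.004398447493766164
```

View pics/w28.png

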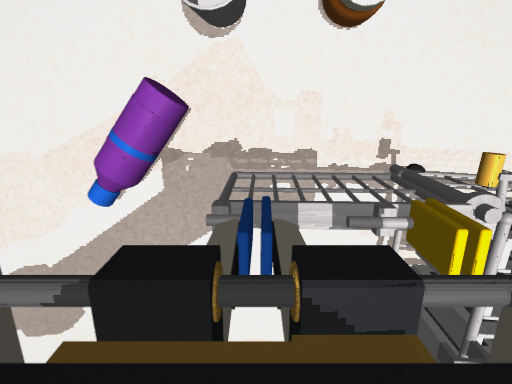

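View pics/s28.png

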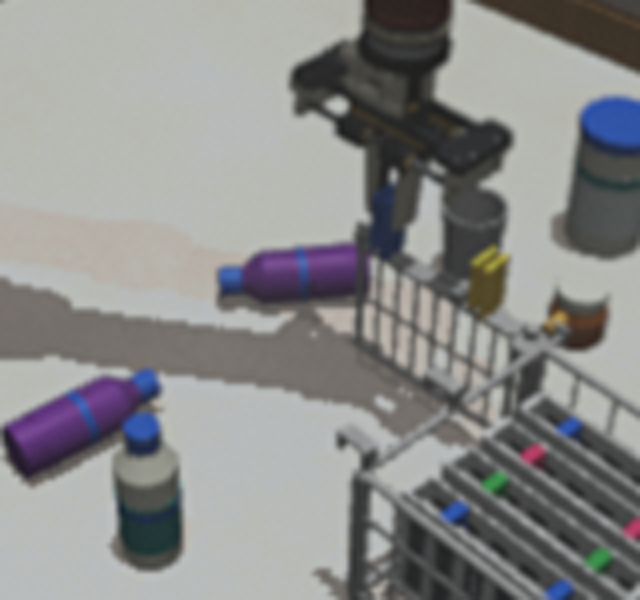

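View pics/t28.png

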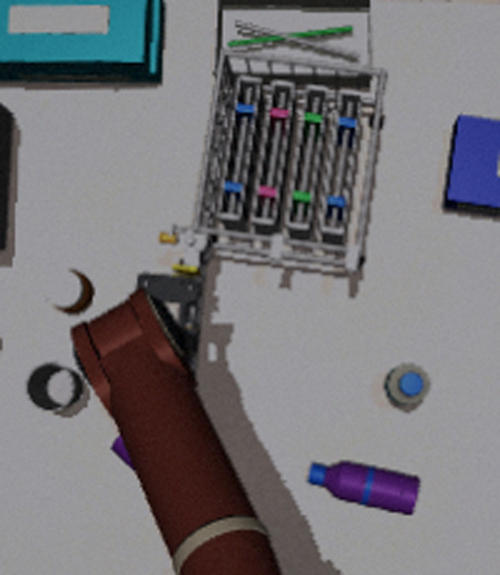

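The gate stands square at about 1.52 rad, still gripped. The yellow ears are together, the bottle is upright at top-crop (408,385), and the arm is still. Handing in.

```bash
python3 - <<'E'
from h import *
print(sign_off());gate()
E
```

```text
the job is handed in; nothing more can be done
None
the job is handed in; nothing more can be done
```

I did all the steps in order and handed the job in at about 18.8 s of the 72 s allowed. The hand-in gave no verdict, and I could not read the arm again afterwards.

- **Bottle:** I gripped it by the cap, let it pivot upright and set it down right of the gate, at about (0.52, −0.11). I then let go. The last scene and top pictures show it upright and well clear of the gate.
- **Yellow bolt:** I pinched it until the ears measured 17.6–17.9 mm over both (18 mm is fully drawn). The later pictures show the ears still together.
- **Blue catch and gate:** I squeezed the catch to 17.7 mm and swung the gate on a 159 mm arc past the click stop.

**Last check before handing in:** From the tool pose, the gate was open about 1.52 rad. The catch was still gripped at 17.4 mm with a 30 N squeeze, and the arm was nearly still (0.004 rad/s at most). The purple bottles, beaker and pot looked unmoved in the last pictures.

**Disagreements:** The cameras differed by about 2–7 mm on where the ears were, so I went by the wrist camera close up. The tool also drifted to as much as 0.075 rad off vertical on the way; this did no harm and was 0.03 rad at the end.

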